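Free the slow cooker's lid lock

ROBOT

A 7-joint arm with a two-finger parallel gripper is mounted at the origin on the work surface. World frame = base frame: x ahead of the robot, y to its left, z up, the work surface at z = 0. Lengths are in m, angles in rad, forces in N, time in s.
With the tool pointing down it reaches from about 0.425 to 0.925 m from the base axis. Payload 6.8 kg.
Tool frame: the origin (TCP) lies midway between the tips of the shut fingers; the grasp point (between the pads) lies 19 mm behind it; x points along the fingers, y is the direction in which the jaws open and shut, and the axes are right-handed (so a half turn about x gives the same grasp; the last joint's range is limited). The gripper opens to 85 mm and grips with 20 to 120 N. Pads are 22 mm wide; open, the fingers measure 114 mm over their backs; the gripper's body (76 mm by 85 mm) begins 54 mm behind the grasp point. The pads swing forward as they close: fully open they stand 13 mm farther back than shut.
Start: joints at [1.239, 0.477, 0.022, 1.555, -0.011, 1.109, -0.083], TCP at [0.15, -0.658, 0.231] pointing down, gripper open.
Joint ranges: [-2.96, 2.96], [-0.34, 2.1], [-1.41, 1.46], [0.24, 2.44], [-1.37, 4.51], [0.17, 1.92], [-2.96, 2.96]. Speed limits (rad/s): [2.39, 2.39, 3.14, 3.14, 3.14, 3.14, 3.14].

INTERFACE

Orientations are given as a rotation vector (axis times angle).
In Python, from station import arm gives the robot as it stands.
- The arm moves only by the tool carry_out, never from a script. Its argument "series" is a list of rows, each a list of 3 entries, a list of its own where there are three numbers: the shift along the tool's x, y, z in m, then the turn, a rotation vector about the tool's x, y, z in degrees, then the finger opening in m, from 0 to 0.0854. A call has 1 to 8 rows; each row shifts and turns the commanded pose from where the row before left it, along the tool's axes as they then stand; what a row does not reach is not made up. A row lasts 1/10 s, in which the tool goes at most 50 mm and 8.59 degrees, less where a joint would pass 70% of its speed; a pose out of reach is approached as far as the arm can. A call is refused whole if a number of a shift passes 0.05 or a number of a turn 8.59, either way. A call with a gripper value outside its range is refused whole. The fingers move at their own pace and stop on an object; "squeeze" is the grip in N (left out, the last holds). Time passes only in rows, so rows that do not move let the fingers close. It gives the time, the measured TCP pose, the force and the opening at its end, in the units of the state.
- arm.get_state(): the state, without advancing time (a new reading comes with each control period).
- arm.camera(name): name is "side" or "top"; returns the picture (400x640x3 uint8, red, green, blue); there is no depth.
- arm.camera_info(name): a dict with "mtx" (3x3 intrinsics, pixels), "k1" (the pictures are not rectified: a ray, as slopes to the right and down, at radius r is drawn at 1 + k1 r^2 times it, then the intrinsics apply), "R" (3x3) and "t" (3): a world point X has camera coordinates R X + t. Camera axes: x right, y down, z forward; pixel columns grow to the right and rows downward; lengths in m; the calibration is good to about 2 mm. A picture is of the moment at which its call begins. camera_info takes no time and is no camera call.
- arm.job_done(): hands the job in, once; it reports no verdict.
Trained networks look in the newest picture that a camera, given by its name, has taken for a name from the list of things; names that differ only in an ending like _2 or _b are one class to them, and where a whole thing is asked for, a point or a joint stands for the part that bears it (a point fixed in the world has none). Each returns a list of dicts, best first, with "conf" (0 to 1); they miss things now and then, are a little off and sometimes report something else, mostly with a low value. They report only what shows in the picture. A call takes as long as a camera call. They do not tell look-alikes from the thing itself.
- arm.find_in(name, camera): "point" ([column, row] in pixels, amid what is visible of it).
- arm.regions_of(name, camera): "region" (400x640 bool, what is visible of it) and "point" ([column, row] in pixels, amid what is visible of it).
- arm.mark_of(name, camera): "point" ([column, row] in pixels: a listed point, or the origin of a listed thing).
The state is a dict: "t": time; "qpos": joint angles; "joint_vel": joint speeds; "joint_torque": joint torques, N m; "ee_pos": TCP position; "orientation": TCP orientation; "force": force on the tool from outside, world axes, zero at the start; "ft_torque": the same for the moment, N m; "opening": finger opening in m.
Only numpy, scipy, OpenCV 4.12 (cv2) and the standard library are available. Lean on these libraries where they do the work, as an engineer would, in place of code of your own. Each camera call takes 0.05 s, during which the arm holds its last target.

TASK

Unlock the lid of the slow cooker: with both fingertips press the two round buttons on top of the lid all the way down together, keep both down for three seconds, and let them come up again. Then push the small sliding bolt on the same panel all the way along its slot to the end beside the raised round bump, and come away. Do not press the square keys, and leave the canister, bowl, tub and measuring spoons where they stand.

Things in the scene. Friction and masses are not known exactly. Their poses are not given: they have to be found in the camera images.
- cooker: round slow cooker, fixed, 246 mm across its lid rim; side handles at its +y and -y (to 146 mm from the axis, 117 mm high), rotary heat knob at the front (its -x side; not used). Origin on the axis at the underside; z up, +y along the line of the two round buttons from right to left button
- panel (a point): centre of the flat black control panel on top of the lid, on the cooker's axis, 180 mm above the counter; same axes as the cooker. The panel is 150 mm in x (-79 to +71 mm) by 128 mm in y. All the controls are on it and rise at most 16 mm above it
- round_left_top (a point): centre of the top face of the left round button (cooker x 0, y +29 mm): white cap 24 mm across, standing 11 mm above the panel when up, 4 mm when down. The two round buttons are 58 mm apart between centres, with a 34 mm gap between their edges
- round_right_top (a point): the same for the right round button (cooker x 0, y -29 mm)
- round_left (a joint): travel of the left round button, m: 0 up, 0.007 fully down; a spring pushes it up, 1.0 N at the start and 2.5 N fully down (so 5 N for the pair), and it comes up by itself. It counts as down above 0.005
- round_right (a joint): the same for the right round button
- square_left_top (a point): centre of the top face of the left square key (20 mm by 20 mm, white, 7 mm above the panel; cooker x +46 mm, y +29 mm); not to be pressed
- square_right_top (a point): the same for the right square key (cooker x +46 mm, y -29 mm)
- square_left (a joint): travel of the left square key, m: 0 up, 0.004 down (sprung)
- square_right (a joint): the same for the right square key
- bolt_tab (a point): centre of the top of the bolt's upright tab: 14 mm (cooker x) by 12 mm (cooker y), top 16 mm above the panel, on a foot 22 mm (x) by 18 mm (y) that reaches 4 mm above the panel. It slides along cooker +y at cooker x -50 mm, nearer the front than the round buttons; the panel around it is flat and clear
- bolt_open_end (a point): where bolt_tab is when the bolt is fully at the open end of its slot (cooker x -50 mm, y +20 mm). The raised bump, 12 mm across and 3 mm high, is 32 mm further along cooker +y
- bolt (a joint): travel of the bolt along cooker +y, m: 0 at the locked end, 0.040 at the stop at the open end, beside the bump; it starts between 0 and 0.010, slides with about 1.5 N of friction and stays where it is left
- canister: white plastic sugar canister with flip top, 110 mm across, 154 mm high, loose; origin at the centre of its underside
- bowl: brown glazed ceramic bowl, 150 mm across, 65 mm high, loose; origin at the centre of its underside
- tub: closed clear plastic storage tub, 130 mm (x) by 210 mm (y), 94 mm high, loose, to the robot's left; origin at the centre of its underside
- spoons: four aluminium measuring spoons fanned on a ring, about 130 mm long, 9 mm high, lying loose; origin at the ring's centre, spoons pointing to its +x
Mind the look-alikes: they are no part of the job. Of the things that look like the bowl, take the one that is nearest to the robot's base at the start.

How it is judged:
By the outcome, as a careful person would: the job done as asked, in the order asked, and still so for the second after the job is handed in, with the robot touching nothing.
It also fails if it takes over 48 s, if anything falls off the work surface, if the arm or the gripper's body presses on something with over 40 N, if the wrist force passes 120 N, or if a joint passes its speed limit or range.

## Working session

There is one attempt and no reset: what is moved stays moved. The work goes in short steps, Python scripts to look and compute and a tool call to move; the robot and the scene stay as the last step left them, time stands still between calls to the robot, and variables do not carry over. Pictures are saved under pics/ and viewed, and the job is handed in when it is done.

Besides the shell and the picture viewer there is one more tool, called after ">>>" as name(argument=value, ...) on one line, values as JSON. carry_out: Moves the arm, as the interface text tells. Its arguments: {"type":"object","properties":{"series":{"type":"array","items":{"type":"array"}},"squeeze":{"type":"number"}},"required":["series"]}

```bash
mkdir -p pics; ls
cat > h.py <<'E'
import numpy as np, cv2
from station import arm
def save(name,fn,crop=None,scale=1):
    im=arm.camera(name); cv2.imwrite('pics/raw_'+fn,im[:,:,::-1])
    cv2.imwrite('pics/'+fn,im[:,:,::-1]); return im
def ray(cam,p):
    I=arm.camera_info(cam); K=np.array(I['mtx']);k=I['k1'];R=np.array(I['R']);t=np.array(I['t'])
    d=np.array([(p[0]-K[0,2])/K[0,0],(p[1]-K[1,2])/K[1,1]])
    u=d.copy()
    for _ in range(50): u=d/(1+k*(u@u))
    return -R.T@t, R.T@np.array([u[0],u[1],1.])
def onz(cam,p,z):
    c,d=ray(cam,p); return c+d*(z-c[2])/d[2]
def proj(cam,X):
    I=arm.camera_info(cam); K=np.array(I['mtx']);k=I['k1']
    Y=np.array(I['R'])@np.array(X)+np.array(I['t']);u=Y[:2]/Y[2];u=u*(1+k*(u@u))
    return u*[K[0,0],K[1,1]]+[K[0,2],K[1,2]]
def tri(p1,p2):
    A=np.zeros((3,3));b=np.zeros(3)
    for cam,p in(('side',p1),('top',p2)):
        c,d=ray(cam,p);d/=np.linalg.norm(d);M=np.eye(3)-np.outer(d,d);A+=M;b+=M@c
    return np.linalg.solve(A,b)
E
python3 - <<'E'
from h import *
np.set_printoptions(precision=4,suppress=True)
save('top','top0.png');save('side','side0.png')
for n in ['round_left_top','round_right_top','square_left_top','square_right_top','bolt_tab','panel','cooker','bolt_open_end']:
    for c in('top','side'):
        print(n,c,[(np.round(m['point'],1),round(m['conf'],2), onz(c,m['point'],.18+dict(r=.011,s=.007,b=.016,p=0,c=-.18)[n[0]])) for m in arm.mark_of(n,c)])
s=arm.get_state();print(s)
for c in('top','side'):
    print(c,ray(c,(320,200)))
E
```

```text
pics
round_left_top top [(array([339.7, 193.5]), 0.51, array([0.5208, 0.0253, 0.191 ]))]
round_left_top side [(array([332.1, 183.7]), 0.44, array([0.5195, 0.0177, 0.191 ]))]
round_right_top top [(array([362.2, 193.3]), 0.53, array([ 0.5217, -0.0425,  0.191 ]))]
round_right_top side [(array([341.6, 178.7]), 0.36, array([ 0.51 , -0.032,  0.191]))]
square_left_top top [(array([340. , 181.9]), 0.36, array([0.557 , 0.0241, 0.187 ]))]
square_left_top side [(array([322.9, 179.9]), 0.45, array([0.5676, 0.0096, 0.187 ]))]
square_right_top top [(array([361.7, 179.7]), 0.56, array([ 0.5641, -0.0418,  0.187 ]))]
square_right_top side [(array([333.6, 174.1]), 0.61, array([ 0.5583, -0.0487,  0.187 ]))]
bolt_tab top [(array([355. , 208.7]), 0.37, array([ 0.4744, -0.0201,  0.196 ]))]
bolt_tab side [(array([349.1, 185.4]), 0.48, array([ 0.4567, -0.0011,  0.196 ]))]
panel top [(array([353.3, 197. ]), 0.92, array([ 0.5118, -0.0167,  0.18  ]))]
panel side [(array([339.1, 180.4]), 0.97, array([ 0.5209, -0.0314,  0.18  ]))]
cooker top [(array([365.3, 179.6]), 0.17, array([ 0.5983, -0.076 ,  0.    ]))]
coo
[... 332 characters left out ...]
6]), 0.63, array([ 0.4825, -0.0071,  0.196 ]))]
{'t': 0.9, 'qpos': array([ 1.2389,  0.477 ,  0.0224,  1.5554, -0.0115,  1.1093, -0.0831]), 'joint_vel': array([-0.0008,  0.0003,  0.0011, -0.    ,  0.0001,  0.0009,  0.0002]), 'joint_torque': array([ -0.0008, -59.6322,   1.6059, -28.155 ,   0.0124,   0.0015,
         0.    ]), 'ee_pos': array([ 0.1498, -0.6582,  0.2313]), 'orientation': array([ 2.103 ,  0.2363, -2.103 ]), 'force': array([ 0.3699, -0.5054, -0.4166]), 'ft_torque': array([-0.0098,  0.0299,  0.0037]), 'opening': 0.08538510124641832}
top (array([0.3618, 0.0861, 1.3054]), array([ 0.1237, -0.0013, -0.9925]))
side (array([-0.2112,  1.0711,  0.9928]), array([ 0.4952, -0.6613, -0.5635]))
```

Run:
```python
import cv2
t=cv2.imread('pics/top0.png');s=cv2.imread('pics/side0.png')
a=cv2.resize(t[130:250,280:430],(750,600),interpolation=cv2.INTER_CUBIC);cv2.imwrite('pics/topc0.png',a)
a=cv2.resize(s[140:240,270:410],(798,570),interpolation=cv2.INTER_CUBIC);cv2.imwrite('pics/sidec0.png',a)
```

```text
(no output)
```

View pics/top0.png

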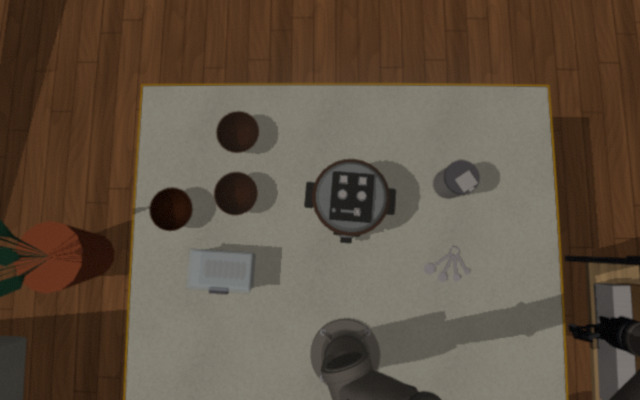

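View pics/side0.png

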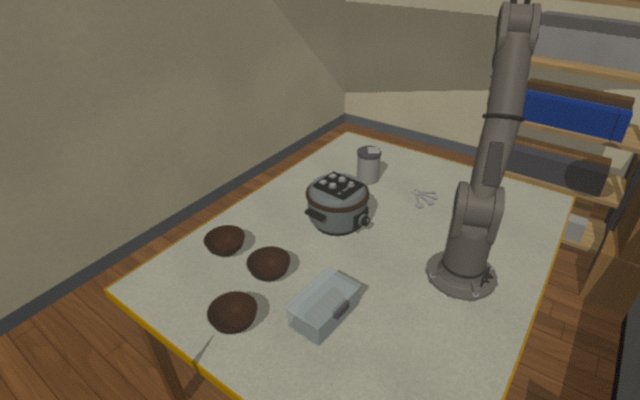

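```bash
sleep 0.1
```

```text
(no output)
```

View pics/topc0.png

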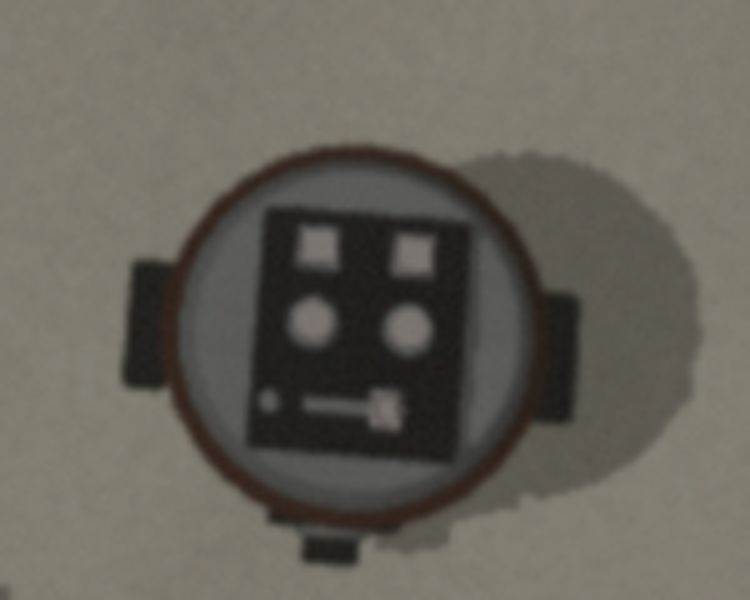

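View pics/sidec0.png

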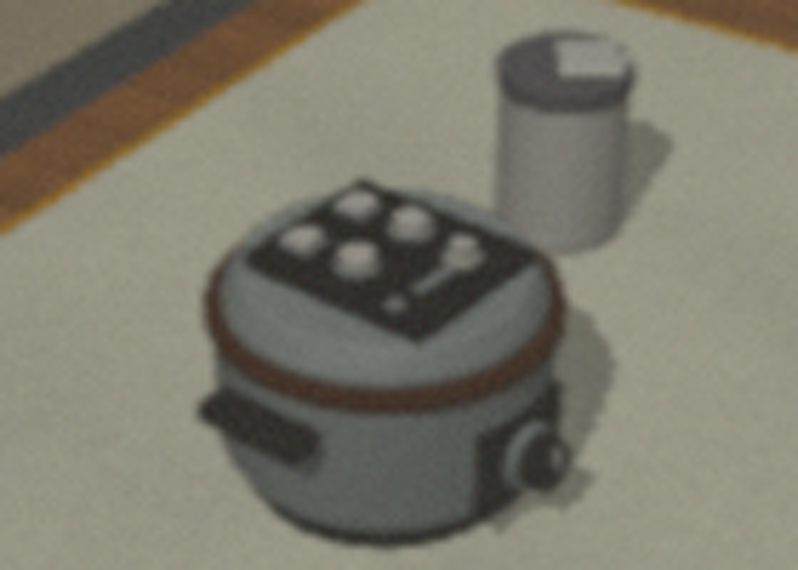

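The top crop shows one cooker. The round buttons are at about (342,194) and (362,196), the square keys are above them, the bolt tab is at (357,212) near the right (locked) end, and the bump is at (334,210). The side crop agrees. Next I'll fit the cooker pose by blob centroids in both cameras.

```bash
cat > fit.py <<'E'
from h import *
from scipy.optimize import least_squares
np.set_printoptions(precision=4,suppress=True)
def solid(shape,cx,cy,sx,sy,z0,z1):
    if shape=='c': 
        a=np.linspace(0,2*np.pi,40);P=np.c_[cx+sx/2*np.cos(a),cy+sx/2*np.sin(a)]
    else: P=np.array([[cx+i*sx/2,cy+j*sy/2] for i in(-1,1) for j in(-1,1)])
    return np.vstack([np.c_[P,0*P[:,0]+z] for z in(z0,z1)])
F=dict(rl=solid('c',0,.029,.024,0,.18,.191),rr=solid('c',0,-.029,.024,0,.18,.191),
 sl=solid('b',.046,.029,.02,.02,.18,.187),sr=solid('b',.046,-.029,.02,.02,.18,.187),
 bump=solid('c',-.05,.052,.012,0,.18,.183),panel=solid('b',-.004,0,.15,.128,.18,.18))
def T(P,q):
    c,s=np.cos(q[2]),np.sin(q[2]);return np.c_[q[0]+c*P[:,0]-s*P[:,1],q[1]+s*P[:,0]+c*P[:,1],P[:,2]]
def cent(cam,P):
    uv=np.array([proj(cam,p) for p in P]).astype(np.float32);h=cv2.convexHull(uv);m=cv2.moments(h);return np.array([m['m10']/m['m00'],m['m01']/m['m00']])
def measure(im,guess,r=5.5):
    g=cv2.cvtColor(im,cv2.COLOR_RGB2GRAY).astype(float)
    yy,xx=np.mgrid[:400,:640];p=np.array(guess,float)
    for _ in range(6):
        w=np.clip(g-55,0,80)*(np.hypot(xx-p[0],yy-p[1])<r)
        p=np.array([(w*xx).sum(),(w*yy).sum()])/w.sum()
    return p
def panel(im,c):
    g=cv2.cvtColor(im,cv2.COLOR_RGB2GRAY)
    m=(g<60).astype(np.uint8);m=cv2.morphologyEx(m,cv2.MORPH_OPEN,np.ones((2,2),np.uint8))
    n,l,st,ce=cv2.connectedComponentsWithStats(m)
    pts=[k for k in range(1,n) if st[k][0]<c[0]<st[k][0]+st[k][2] and st[k][1]<c[1]<st[k][1]+st[k][3] and 300<st[k][4]<3000]
    return st[pts]
E
python3 - <<'E'
from fit import *
top=cv2.imread('pics/raw_top0.png')[:,:,::-1].copy();side=cv2.imread('pics/raw_side0.png')[:,:,::-1].copy()
f=lambda p,s,o:((p[0]+.5)/s-.5+o[0],(p[1]+.5)/s-.5+o[1])
G={'top':dict(rl=(312,322),rr=(408,330),sl=(318,248),sr=(413,255),bump=(268,401)),'side':dict(rl=(357,260),rr=(410,222),sl=(303,240),sr=(357,205),bump=(397,303))}
M={}
for cam,im,s,o,r in(('top',top,5,(280,130),6),('side',side,5.7,(270,140),3.8)):
    for k,v in G[cam].items():
        M[cam,k]=measure(im,f(v,s,o),r if k!='bump' else 3); print(cam,k,np.round(f(v,s,o),1),np.round(M[cam,k],2))
for cams in(['top'],['side'],['top','side']):
    def res(q): return np.concatenate([(cent(c,T(F[k],q))-M[c,k]) for c,k in M if c in cams])
    o=least_squares(res,[.52,-.01,0.],x_scale=[.01,.01,.1]);print(cams,o.x,np.degrees(o.x[2]),'\n',o.fun.reshape(-1,2).round(2).tolist())
# panel edges in top for q
E
```

```text
top rl [342. 194.] [342.01 193.78]
top rr [361.2 195.6] [361.2 195.3]
top sl [343.2 179.2] [343.27 178.87]
top sr [362.2 180.6] [362.25 180.55]
top bump [333.2 209.8] [333.26 209.66]
side rl [332.2 185.2] [332.05 184.89]
side rr [341.5 178.5] [341.65 178.51]
side sl [322.7 181.7] [322.43 181.17]
side sr [332.2 175.6] [331.9  174.84]
side bump [339.2 192.7] [338.86 192.89]Traceback (most recent call last):
  File "<stdin>", line 11, in <module>
    return func(*args, **kwargs)
    result = trf(vector_fun.fun, vector_fun.jac, x0, f0, J0, lb, ub, ftol, xtol,
                 gtol, max_nfev, x_scale, loss_function, tr_solver,
                 tr_options.copy(), verbose, callback=callback_wrapped)
    return trf_no_bounds(
        fun, jac, x0, f0, J0, ftol, xtol, gtol, max_nfev, x_scale,
        loss_function, tr_solver, tr_options, verbose, callback=callback)
    J = jac(x)
    self._update_jac()
    ~~~~~~~~~~~~~~~~^^
    self.J = self.jac_wrapped(xp_copy(self.x), f0=self.f)
             ~~~~~~~~~~~~~~~~^^^^^^^^^^^^^^^^^^^^^^^^^^^^
    J, dct = approx_derivative(
             ~~~~~~~~~
[... 513 characters left out ...]
  ^^^^^^^
    f = np.atleast_1d(self.fun(x, *self.args, **self.kwargs))
                      ~~~~~~~~^^^^^^^^^^^^^^^^^^^^^^^^^^^^^^
    return np.atleast_1d(self.fun(x))
                         ~~~~~~~~^^^
    return self.f(x, *self.args, **self.kwargs)
           ~~~~~~^^^^^^^^^^^^^^^^^^^^^^^^^^^^^^
  File "<stdin>", line 10, in res
  File "fit.py", line 15, in cent
    uv=np.array([proj(cam,p) for p in P]).astype(np.float32);h=cv2.convexHull(uv);m=cv2.moments(h);return np.array([m['m10']/m['m00'],m['m01']/m['m00']])
                 ~~~~^^^^^^^
  File "h.py", line 15, in proj
    I=arm.camera_info(cam); K=np.array(I['mtx']);k=I['k1']
ValueError: time passes only in moves, steps and waits
```

```bash
python3 - <<'E'
import re
s=open('h.py').read()
s=s.replace("def save","import pickle,os\nif not os.path.exists('ci.pkl'): pickle.dump({c:arm.camera_info(c) for c in('top','side')},open('ci.pkl','wb'))\nCI=pickle.load(open('ci.pkl','rb'))\ndef save",1).replace("I=arm.camera_info(cam)","I=CI[cam]")
open('h.py','w').write(s)
E
cat > run.py <<'E'
from fit import *
import sys
top=cv2.imread('pics/raw_top0.png')[:,:,::-1].copy();side=cv2.imread('pics/raw_side0.png')[:,:,::-1].copy()
f=lambda p,s,o:((p[0]+.5)/s-.5+o[0],(p[1]+.5)/s-.5+o[1])
G={'top':dict(rl=(312,322),rr=(408,330),sl=(318,248),sr=(413,255),bump=(268,401)),'side':dict(rl=(357,260),rr=(410,222),sl=(303,240),sr=(357,205),bump=(397,303))}
M={}
for cam,im,s,o,r in(('top',top,5,(280,130),6),('side',side,5.7,(270,140),3.8)):
    for k,v in G[cam].items(): M[cam,k]=measure(im,f(v,s,o),r if k!='bump' else 3)
for cams in(['top'],['side'],['top','side']):
    def res(q): return np.concatenate([(cent(c,T(F[k],q))-M[c,k]) for c,k in M if c in cams])
    o=least_squares(res,[.52,-.01,0.],x_scale=[.01,.01,.1],diff_step=1e-2);print(cams,o.x,np.degrees(o.x[2]),'\n',o.fun.reshape(-1,2).round(2).tolist())
q=o.x
tb=measure(top,(357.0,211.3),5);print('tab',tb,onz('top',tb,.19))
for b in(0,.005,.01): print(b,cent('top',T(solid('b',-.05,-.02+b,.014,.012,.18,.196),q)))
# overlay
for cam,im in(('top',top),('side',side)):
    S=6;c=proj(cam,[*q[:2],.18]);x0,y0=int(c[0])-60,int(c[1])-45
    a=cv2.resize(im[y0:y0+90,x0:x0+120],None,fx=S,fy=S,interpolation=cv2.INTER_CUBIC)[:,:,::-1].copy()
    for k,P in F.items():
        uv=np.array([proj(cam,p) for p in T(P,q)],np.float32);h=cv2.convexHull(uv)
        cv2.polylines(a,[(((h-[x0,y0])+.5)*S-.5).round().astype(np.int32)],True,(0,0,255),1)
    cv2.imwrite('pics/ov_'+cam+'.png',a)
E
python3 run.py
```

```text
['top'] [ 0.5186 -0.0112 -0.0782] -4.481676915875501 
 [[0.11, -0.04], [0.04, 0.02], [-0.04, 0.1], [-0.04, -0.03], [-0.07, -0.04]]
['side'] [ 0.5186 -0.0122 -0.0671] -3.8437501706101704 
 [[-0.03, -0.12], [-0.19, -0.11], [0.1, 0.07], [0.13, 0.22], [-0.0, -0.03]]
['top', 'side'] [ 0.5185 -0.0115 -0.0743] -4.254781622856617 
 [[0.19, 0.02], [0.12, 0.01], [-0.02, 0.15], [-0.02, -0.05], [0.07, 0.06], [-0.16, -0.04], [-0.22, 0.0], [0.03, 0.11], [0.15, 0.29], [-0.22, 0.08]]
tab [356.2134 211.5675] [ 0.4664 -0.0242  0.19  ]
0 [357.3151 211.3856]
0.005 [355.6551 211.2539]
0.01 [353.9951 211.1223]
```

```bash
cat > plan.py <<'E'
from fit import *
from scipy.spatial.transform import Rotation as Rn
Q=np.array([.5185,-.0115,-.076])
def w(p): return T(np.array([p],float),Q)[0]
def Rt(flip=0):
    y=np.array([-np.sin(Q[2]),np.cos(Q[2]),0])*(-1 if flip else 1);x=np.array([0,0,-1.]);return np.c_[x,y,np.cross(x,y)]
def st():
    s=arm.get_state();R=Rn.from_rotvec(s['orientation']).as_matrix();return s,R
E
python3 - <<'E'
from plan import *
s,R=st();print(R);print(s['t'],s['ee_pos'],s['qpos'])
for f in(0,1): print(f,np.degrees(Rn.from_matrix(R.T@Rt(f)).as_rotvec()))
print(w([0,0,.191]))
for n in('canister','bowl','tub','spoons'): pass
E
```

```text
[[ 0.      0.2219 -0.9751]
 [-0.     -0.9751 -0.2219]
 [-1.      0.     -0.    ]]
0.9 [ 0.1498 -0.6582  0.2313] [ 1.2389  0.477   0.0224  1.5554 -0.0115  1.1093 -0.0831]
0 [-162.8222    0.0029   -0.0005]
1 [17.1778 -0.0003 -0.0021]
[ 0.5185 -0.0115  0.191 ]
```

View pics/ov_top.png

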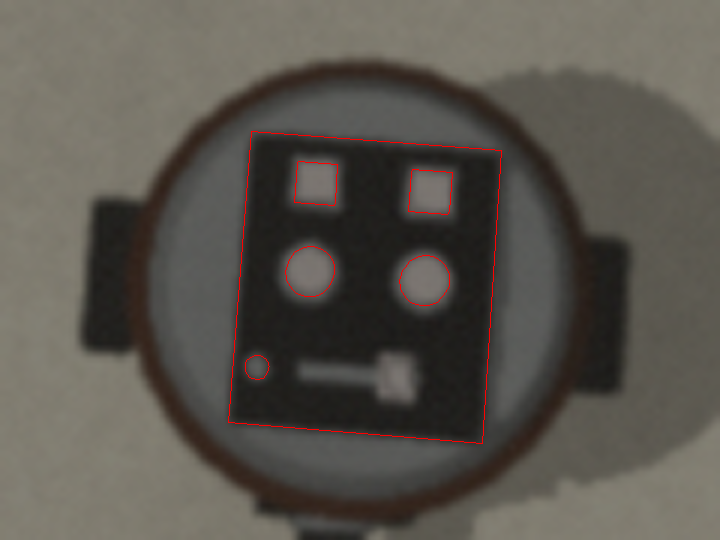

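View pics/ov_side.png

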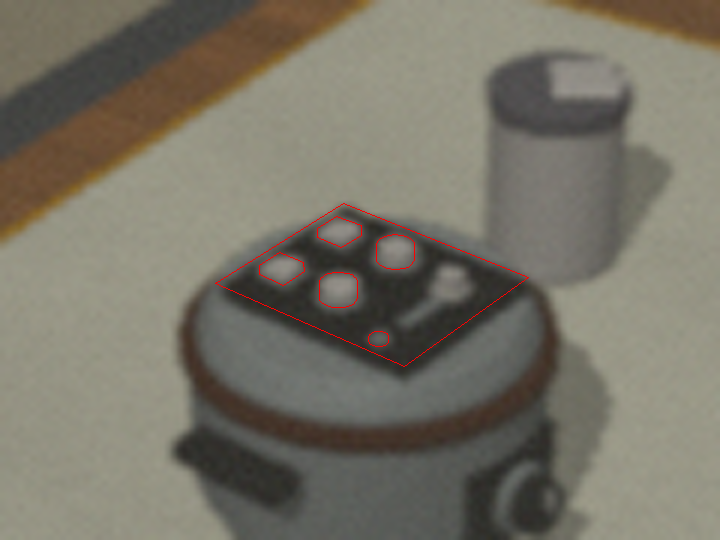

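The overlay matches in both views. Now I'll travel above the lid: lift first, then move across.

>>> carry_out(series=[[[-0.035,0,0],[0,0,0],0.044],[[-0.035,-0.01,-0.009],[0,0,0],0.044],[[0,-0.027,-0.025],[0,0,0],0.044],[[0,-0.027,-0.025],[0,0,0],0.044],[[0,-0.027,-0.025],[0,0,0],0.044],[[0,-0.027,-0.025],[0,0,0],0.044],[[0,-0.027,-0.025],[0,0,0],0.044],[[0,-0.027,-0.025],[0,0,0],0.044]])

```text
t: 1.7
ee_pos: [0.2673, -0.4538, 0.3015]
orientation: [2.103, 0.236, -2.103]
force: [0.2, 0.3, -0.0]
opening: 0.044
```

>>> carry_out(series=[[[0,-0.027,-0.025],[0,0,0],0.044],[[0,-0.027,-0.025],[0,0,0],0.044],[[0,-0.027,-0.025],[0,0,0],0.044],[[0,-0.027,-0.025],[0,0,0],0.044],[[0,-0.027,-0.025],[0,0,0],0.044],[[0,-0.027,-0.025],[0,0,0],0.044],[[0,-0.027,-0.025],[0,0,0],0.044],[[0,-0.027,-0.025],[0,0,0],0.044]])

```text
t: 2.5
ee_pos: [0.4143, -0.1989, 0.3016]
orientation: [2.104, 0.235, -2.102]
force: [0.7, -0.2, 0.2]
opening: 0.0442
```

>>> carry_out(series=[[[0,-0.027,-0.025],[0,0,0],0.044],[[0,-0.027,-0.025],[0,0,0],0.044],[[0,-0.027,-0.025],[0,0,0],0.044],[[0,-0.027,-0.025],[0,0,0],0.044],[[0,-0.027,-0.025],[0,0,0],0.044],[[0,-0.015,-0.012],[8.5,0,0],0.044],[[0,0,0],[8.5,0,0],0.044],[[0,0,0],[0.2,0,0],0.044]])

```text
t: 3.3
ee_pos: [0.5142, -0.0228, 0.3013]
orientation: [-2.183, 0.083, 2.182]
force: [-0.2, -1.2, -0.4]
opening: 0.0443
```

```bash
cat > chk.py <<'E'
from plan import *
import sys
s,R=st();tgt=w([float(sys.argv[1]),float(sys.argv[2]),float(sys.argv[3])])
print('t',s['t'],'ee',s['ee_pos'],'op',round(s['opening'],4),'F',s['force'],'M',s['ft_torque'])
print('tool shift',R.T@(tgt-s['ee_pos']),'turn',np.degrees(Rn.from_matrix(R.T@Rt(1)).as_rotvec()))
c,sn=np.cos(Q[2]),np.sin(Q[2]);d=s['ee_pos']-[*Q[:2],.18];print('ee in panel frame mm',1000*np.array([c*d[0]+sn*d[1],-sn*d[0]+c*d[1],d[2]]))
if len(sys.argv)>4:
    for cam in('top','side'):
        im=arm.camera(cam);cv2.imwrite(f'pics/raw_{cam}_{sys.argv[4]}.png',im[:,:,::-1])
        cc=proj(cam,[*Q[:2],.2]);x0,y0=int(cc[0])-66,int(cc[1])-55
        cv2.imwrite(f'pics/{cam}_{sys.argv[4]}.png',cv2.resize(im[y0:y0+98,x0:x0+132],None,fx=6,fy=6,interpolation=cv2.INTER_CUBIC)[:,:,::-1])
E
python3 chk.py 0 0 0.215
```

```text
t 3.3 ee [ 0.5142 -0.0228  0.3013] op 0.0443 F [-0.2325 -1.1702 -0.3724] M [-0.0405  0.0549 -0.0248]
tool shift [ 0.0863 -0.0116 -0.0034] turn [-0.0236 -0.0067 -0.0017]
ee in panel frame mm [ -3.3892 -11.6355 121.3348]
```

>>> carry_out(series=[[[0.02,-0.0116,-0.0034],[0,0,0],0.044],[[0.025,0,0],[0,0,0],0.044],[[0.025,0,0],[0,0,0],0.044],[[0.016,0,0],[0,0,0],0.044],[[0,0,0],[0,0,0],0.044]])

```text
t: 3.8
ee_pos: [0.5166, -0.0132, 0.2132]
orientation: [-2.179, 0.081, 2.189]
force: [-0.0, 0.6, 1.1]
opening: 0.0436
```

```bash
python3 chk.py 0 0 0.191 a
```

```text
t 3.8 ee [ 0.5166 -0.0132  0.2132] op 0.0436 F [-0.0343  0.5517  1.0836] M [-0.0275  0.002  -0.0667]
tool shift [ 0.0222 -0.0019 -0.0019] turn [ 0.1128  0.2502 -0.0363]
ee in panel frame mm [-1.7957 -1.8621 33.2394]
```

View pics/side_a.png

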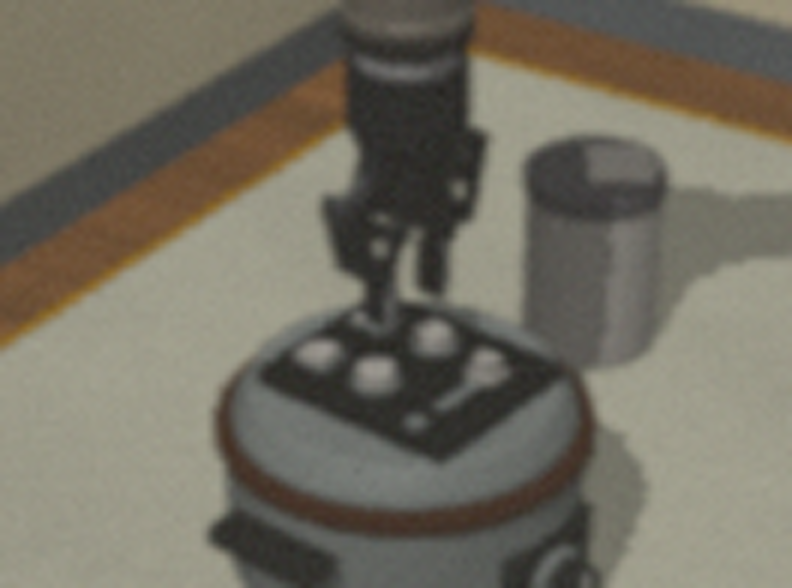

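View pics/top_a.png

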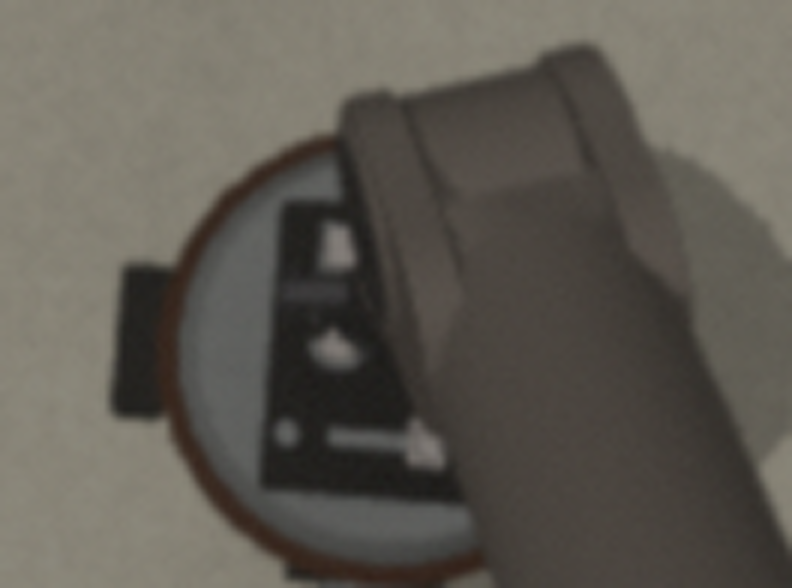

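The side picture shows the two fingertips (crop about (378,325) and (430,290)) right above the two round buttons, still clear of them. The top view is half hidden by the arm. I'll correct the 2 mm offset and creep down.

>>> carry_out(series=[[[0.008,-0.002,-0.002],[0,0,0],0.044],[[0,0,0],[0,0,0],0.044],[[0,0,0],[0,0,0],0.044]])

```text
t: 4.2
ee_pos: [0.5207, -0.0103, 0.2076]
orientation: [-2.183, 0.083, 2.182]
force: [-0.5, 0.5, 1.0]
opening: 0.0439
```

```bash
python3 chk.py 0 0 0.191 b
python3 - <<'E'
from plan import *
s,R=st()
for z in(.0,.005,.01): 
  for sg in(-1,1): print(z,sg,[ (proj(c,s['ee_pos']+R@np.array([-z,sg*.029,0]))-(lambda cc:np.array([int(cc[0])-66,int(cc[1])-55]))(proj(c,[*Q[:2],.2])))*6 for c in('side',)])
E
```

```text
t 4.2 ee [ 0.5207 -0.0103  0.2076] op 0.0439 F [-0.4756  0.5439  1.0075] M [ 0.0053  0.0123 -0.0274]
tool shift [0.0166 0.0014 0.0021] turn [ 0.0056 -0.0298  0.001 ]
ee in panel frame mm [ 2.1044  1.3578 27.6139]
0.0 -1 [array([367.1636, 340.2532])]
0.0 1 [array([425.0155, 302.7516])]
0.005 -1 [array([367.1268, 333.326 ])]
0.005 1 [array([425.0839, 295.9217])]
0.01 -1 [array([367.0899, 326.3731])]
0.01 1 [array([425.1524, 289.0673])]
```

View pics/side_b.png

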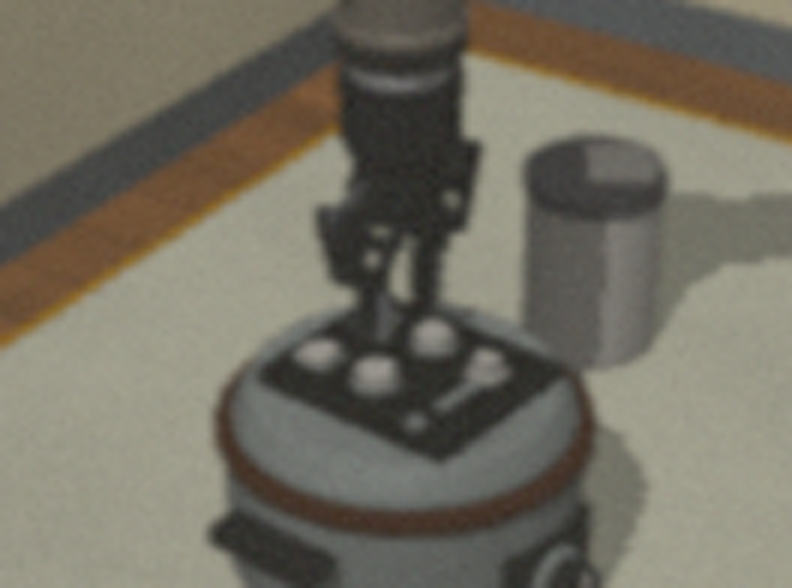

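>>> carry_out(series=[[[0.01,0.0014,0.002],[0,0,0],0.044],[[0.005,0,0],[0,0,0],0.044],[[0,0,0],[0,0,0],0.044],[[0,0,0],[0,0,0],0.044]])

```text
t: 4.7
ee_pos: [0.5182, -0.0116, 0.192]
orientation: [-2.182, 0.083, 2.183]
force: [0.3, -0.3, 0.2]
opening: 0.0443
```

```bash
python3 chk.py 0 0 0.191
```

```text
t 4.7 ee [ 0.5182 -0.0116  0.192 ] op 0.0443 F [ 0.3195 -0.3299  0.1618] M [-0.0734 -0.0288 -0.0034]
tool shift [ 0.001  -0.0001 -0.0003] turn [-0.0203  0.0366  0.0023]
ee in panel frame mm [-0.2915 -0.128  11.9954]
```

XY is within 0.3 mm. Press down stepwise.

>>> carry_out(series=[[[0.003,0,0],[0,0,0],0.044],[[0.003,0,0],[0,0,0],0.044],[[0,0,0],[0,0,0],0.044]])

```text
t: 5.0
ee_pos: [0.5188, -0.0115, 0.1864]
orientation: [-2.183, 0.083, 2.182]
force: [0.6, -0.4, 2.8]
opening: 0.0442
```

>>> carry_out(series=[[[0.003,0,0],[0,0,0],0.044],[[0,0,0],[0,0,0],0.044]])

```text
t: 5.2
ee_pos: [0.5188, -0.0115, 0.1834]
orientation: [-2.183, 0.083, 2.181]
force: [0.5, -0.1, 3.8]
opening: 0.0439
```

>>> carry_out(series=[[[0.002,0,0],[0,0,0],0.044],[[0,0,0],[0,0,0],0.044]])

```text
t: 5.4
ee_pos: [0.5188, -0.0115, 0.182]
orientation: [-2.184, 0.084, 2.181]
force: [-1.4, -0.4, 7.5]
opening: 0.044
```

>>> carry_out(series=[[[0.001,0,0],[0,0,0],0.044],[[0,0,0],[0,0,0],0.044]])

```text
t: 5.6
ee_pos: [0.5189, -0.0115, 0.1819]
orientation: [-2.184, 0.084, 2.181]
force: [-4.1, 0.5, 15.6]
opening: 0.0441
```

```bash
python3 chk.py 0 0 0.191 c
```

```text
t 5.6 ee [ 0.5189 -0.0115  0.1819] op 0.0441 F [-4.1204  0.4686 15.5537] M [-0.0762  0.9596  0.0339]
tool shift [-0.0091  0.      0.0003] turn [-0.0268 -0.0694 -0.0263]
ee in panel frame mm [0.3608 0.0187 1.8571]
```

View pics/side_c.png

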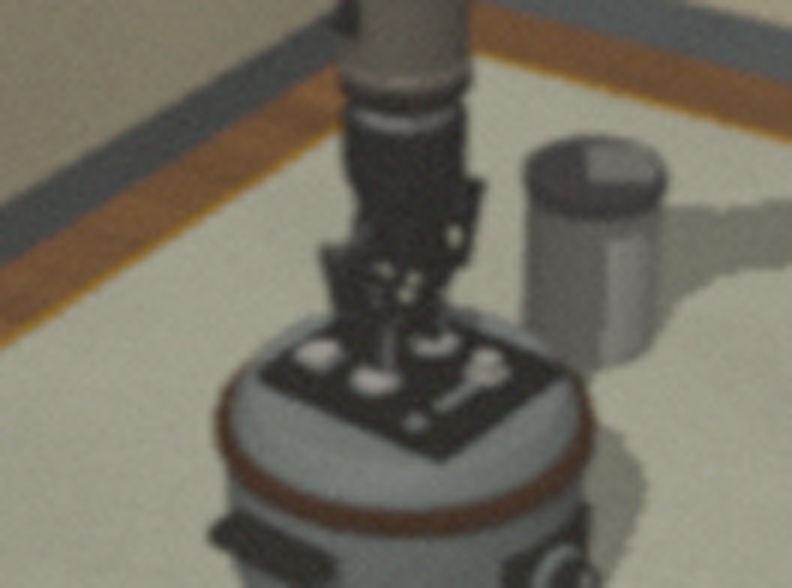

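View pics/top_c.png

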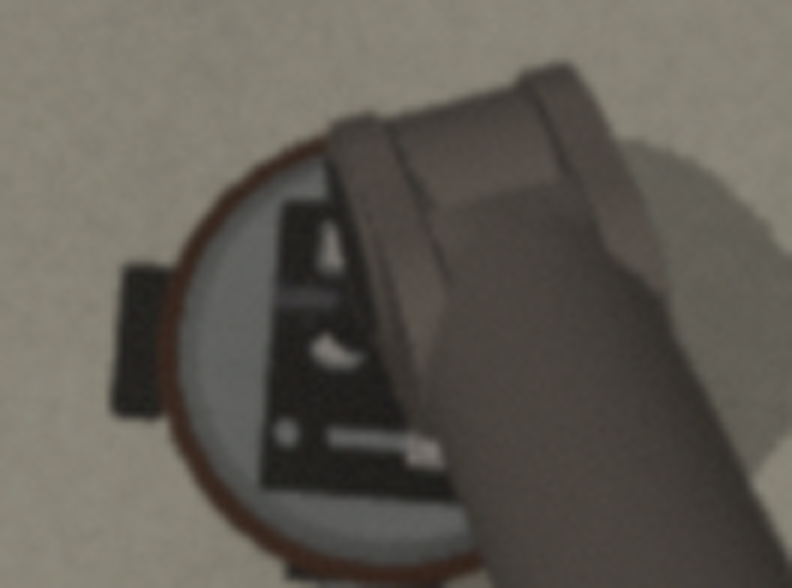

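The side view shows both round buttons flattened, at crop (372,380) and (435,343), with a fingertip on each. The load is symmetric and they are at the hard stop. Holding about 4 s.

>>> carry_out(series=[[[0,0,0],[0,0,0],0.044],[[0,0,0],[0,0,0],0.044],[[0,0,0],[0,0,0],0.044],[[0,0,0],[0,0,0],0.044],[[0,0,0],[0,0,0],0.044],[[0,0,0],[0,0,0],0.044],[[0,0,0],[0,0,0],0.044],[[0,0,0],[0,0,0],0.044]])

```text
t: 6.5
ee_pos: [0.5188, -0.0115, 0.1819]
orientation: [-2.184, 0.084, 2.181]
force: [-4.3, 0.1, 15.6]
opening: 0.0442
```

>>> carry_out(series=[[[0,0,0],[0,0,0],0.044],[[0,0,0],[0,0,0],0.044],[[0,0,0],[0,0,0],0.044],[[0,0,0],[0,0,0],0.044],[[0,0,0],[0,0,0],0.044],[[0,0,0],[0,0,0],0.044],[[0,0,0],[0,0,0],0.044],[[0,0,0],[0,0,0],0.044]])

```text
t: 7.3
ee_pos: [0.5189, -0.0115, 0.1819]
orientation: [-2.184, 0.084, 2.181]
force: [-5.0, 0.1, 16.3]
opening: 0.0438
```

>>> carry_out(series=[[[0,0,0],[0,0,0],0.044],[[0,0,0],[0,0,0],0.044],[[0,0,0],[0,0,0],0.044],[[0,0,0],[0,0,0],0.044],[[0,0,0],[0,0,0],0.044],[[0,0,0],[0,0,0],0.044],[[0,0,0],[0,0,0],0.044],[[0,0,0],[0,0,0],0.044]])

```text
t: 8.1
ee_pos: [0.5189, -0.0115, 0.1819]
orientation: [-2.184, 0.084, 2.181]
force: [-3.9, 0.7, 16.0]
opening: 0.0439
```

>>> carry_out(series=[[[0,0,0],[0,0,0],0.044],[[0,0,0],[0,0,0],0.044],[[0,0,0],[0,0,0],0.044],[[0,0,0],[0,0,0],0.044],[[0,0,0],[0,0,0],0.044],[[0,0,0],[0,0,0],0.044],[[0,0,0],[0,0,0],0.044],[[0,0,0],[0,0,0],0.044]])

```text
t: 8.9
ee_pos: [0.5189, -0.0115, 0.1819]
orientation: [-2.184, 0.084, 2.181]
force: [-3.3, 0.2, 15.7]
opening: 0.044
```

>>> carry_out(series=[[[0,0,0],[0,0,0],0.044],[[0,0,0],[0,0,0],0.044],[[0,0,0],[0,0,0],0.044],[[0,0,0],[0,0,0],0.044],[[0,0,0],[0,0,0],0.044],[[0,0,0],[0,0,0],0.044],[[0,0,0],[0,0,0],0.044],[[0,0,0],[0,0,0],0.044]])

```text
t: 9.7
ee_pos: [0.5189, -0.0115, 0.1819]
orientation: [-2.184, 0.084, 2.181]
force: [-4.1, 0.2, 15.7]
opening: 0.0441
```

Held over 4 s. Now release by lifting straight up, then shut the fingers and move to the locked side of the bolt.

>>> carry_out(series=[[[-0.005,0,0],[0,0,0],0.044],[[-0.015,0,0],[0,0,0],0.044],[[-0.02,0,0],[0,0,0],0.044],[[-0.015,0,0],[0,0,0],0.044],[[0,0,0],[0,0,0],0.0],[[0,0.028,0.025],[0,0,0],0.0],[[0,0.03,0.025],[0,0,0],0.0],[[0,0,0],[0,0,0],0.0]])

```text
t: 10.5
ee_pos: [0.4598, -0.0697, 0.2334]
orientation: [-2.175, 0.092, 2.186]
force: [0.9, -1.0, -0.4]
opening: 0.0002
```

>>> carry_out(series=[[[0,0,0],[0,0,0],0.0],[[0,0,0],[0,0,0],0.0],[[0,0,0],[0,0,0],0.0]])

```text
t: 10.8
ee_pos: [0.4646, -0.0646, 0.235]
orientation: [-2.183, 0.081, 2.183]
force: [0.0, -0.6, 0.8]
opening: -0.0001
```

```bash
python3 chk.py -.05 -.058 0.187 d
```

```text
t 10.8 ee [ 0.4646 -0.0646  0.235 ] op -0.0001 F [ 0.0463 -0.575   0.7966] M [-0.0456 -0.0886  0.0308]
tool shift [0.048  0.0009 0.0003] turn [0.0697 0.0109 0.0339]
ee in panel frame mm [-49.7012 -57.0845  55.0052]
```

View pics/side_d.png

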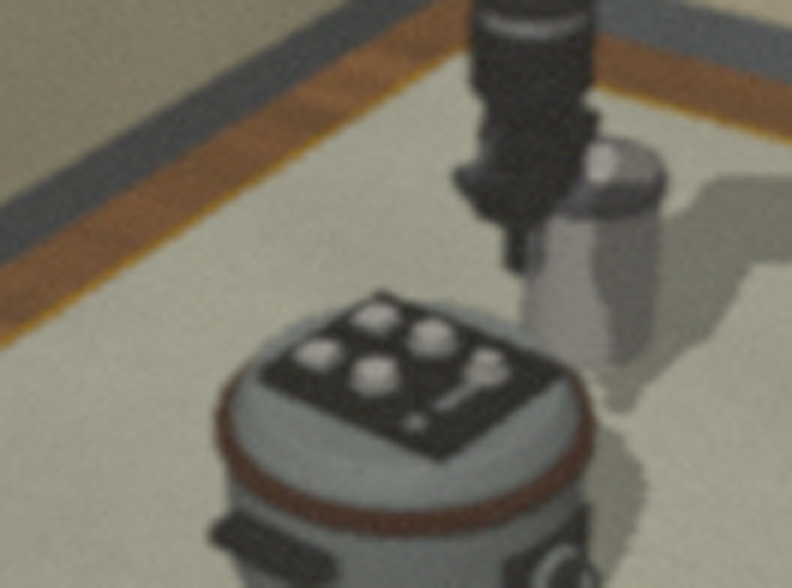

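View pics/top_d.png

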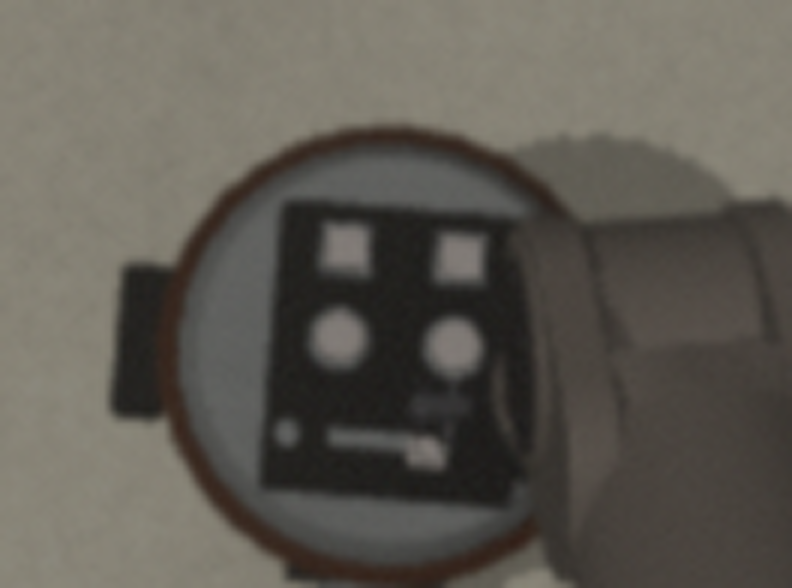

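Both buttons are up again in both views (top crop (338,337) and (455,347)), and the bolt is still at the locked end (top crop about (427,452)). Now descend beside the tab.

>>> carry_out(series=[[[0.02,0,0],[0,0,0],0.0],[[0.015,0,0],[0,0,0],0.0],[[0.008,0,0],[0,0,0],0.0],[[0.005,0,0],[0,0,0],0.0],[[0,0,0],[0,0,0],0.0],[[0,0,0],[0,0,0],0.0]])

```text
t: 11.5
ee_pos: [0.4645, -0.0655, 0.1877]
orientation: [-2.183, 0.083, 2.182]
force: [0.4, 0.2, -0.8]
opening: 0.0004
```

```bash
python3 chk.py -.05 0 0.187 e
```

```text
t 11.5 ee [ 0.4645 -0.0655  0.1877] op 0.0004 F [ 0.3566  0.1644 -0.762 ] M [ 0.0365 -0.0296 -0.0348]
tool shift [ 0.0007 -0.058   0.0003] turn [-0.0161 -0.038   0.0033]
ee in panel frame mm [-49.7442 -57.9815   7.7203]
```

View pics/side_e.png

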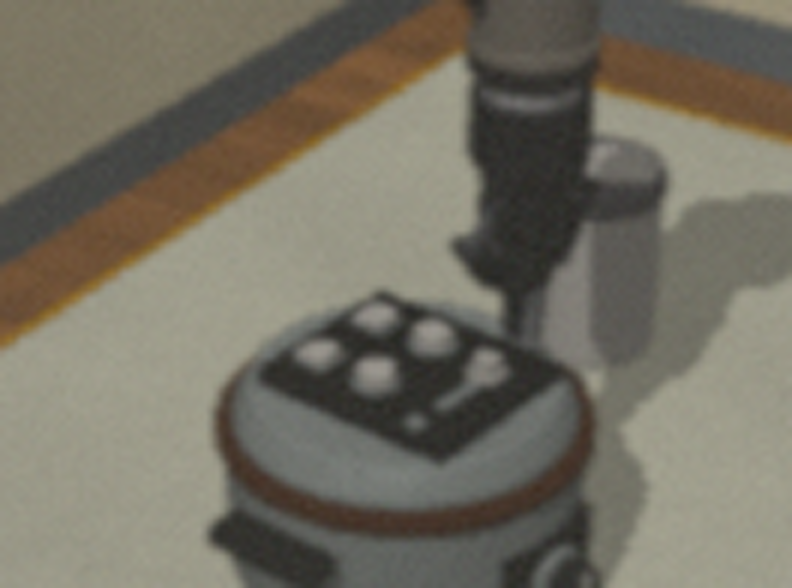

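The shut fingers stand behind the tab on its -y side, at crop (520,320). Pushing along cooker +y.

>>> carry_out(series=[[[0,-0.008,0],[0,0,0],0.0],[[0,-0.008,0],[0,0,0],0.0],[[0,-0.006,0],[0,0,0],0.0],[[0,-0.006,0],[0,0,0],0.0],[[0,-0.006,0],[0,0,0],0.0],[[0,-0.006,0],[0,0,0],0.0],[[0,-0.006,0],[0,0,0],0.0],[[0,0,0],[0,0,0],0.0]])

```text
t: 12.4
ee_pos: [0.4678, -0.0187, 0.1874]
orientation: [-2.183, 0.081, 2.183]
force: [-1.0, -1.3, 0.6]
opening: -0.0001
```

>>> carry_out(series=[[[0,-0.003,0],[0,0,0],0.0],[[0,-0.003,0],[0,0,0],0.0],[[0,0,0],[0,0,0],0.0],[[0,0,0],[0,0,0],0.0]])

```text
t: 12.8
ee_pos: [0.468, -0.0135, 0.1872]
orientation: [-2.182, 0.083, 2.183]
force: [-0.7, 0.2, -0.5]
opening: -0.0003
```

```bash
python3 chk.py -.05 0 0.187 f
```

```text
t 12.8 ee [ 0.468  -0.0135  0.1872] op -0.0003 F [-0.6658  0.1909 -0.5495] M [-0.0357 -0.0059  0.0162]
tool shift [ 0.0002 -0.0059 -0.0002] turn [-0.0182  0.0113  0.0215]
ee in panel frame mm [-50.2156  -5.8553   7.2201]
```

View pics/side_f.png

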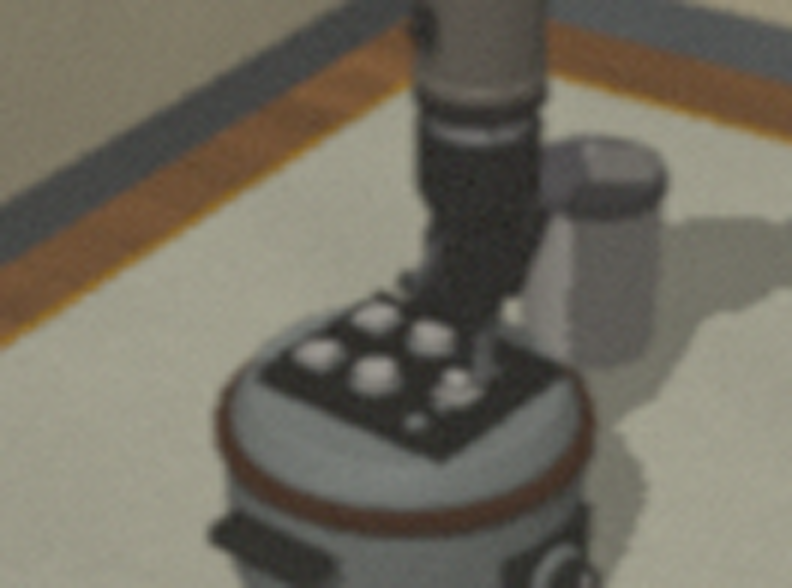

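The bolt has moved to crop (457,385) but there's no stop force yet. Keep going.

>>> carry_out(series=[[[0,-0.003,0],[0,0,0],0.0],[[0,-0.002,0],[0,0,0],0.0],[[0,0,0],[0,0,0],0.0]])

```text
t: 13.2
ee_pos: [0.4684, -0.0086, 0.1872]
orientation: [-2.182, 0.083, 2.183]
force: [0.0, -0.6, -0.6]
opening: -0.0
```

>>> carry_out(series=[[[0,-0.002,0],[0,0,0],0.0],[[0,0,0],[0,0,0],0.0]])

```text
t: 13.4
ee_pos: [0.4685, -0.0066, 0.1873]
orientation: [-2.182, 0.083, 2.183]
force: [-0.0, -1.1, 0.4]
opening: -0.0003
```

>>> carry_out(series=[[[0,-0.002,0],[0,0,0],0.0],[[0,0,0],[0,0,0],0.0]])

```text
t: 13.6
ee_pos: [0.4687, -0.0047, 0.1873]
orientation: [-2.182, 0.083, 2.183]
force: [-0.2, -1.9, 0.1]
opening: 0.0006
```

>>> carry_out(series=[[[0,-0.002,0],[0,0,0],0.0],[[0,0,0],[0,0,0],0.0]])

```text
t: 13.8
ee_pos: [0.4687, -0.0043, 0.1872]
orientation: [-2.182, 0.087, 2.183]
force: [-1.2, -6.4, -0.2]
opening: -0.0002
```

>>> carry_out(series=[[[0,-0.002,0],[0,0,0],0.0],[[0,0,0],[0,0,0],0.0]])

```text
t: 14.0
ee_pos: [0.4687, -0.004, 0.1872]
orientation: [-2.182, 0.09, 2.184]
force: [-0.9, -10.9, 2.1]
opening: 0.0002
```

```bash
python3 chk.py -.05 0 0.187 g
```

```text
t 14.0 ee [ 0.4687 -0.004   0.1872] op 0.0002 F [ -0.9197 -10.8752   2.1499] M [-2.3075  0.21   -0.0166]
tool shift [ 0.0002  0.0037 -0.0002] turn [-0.1583  0.0474 -0.233 ]
ee in panel frame mm [-50.2325   3.6786   7.1654]
```

View pics/side_g.png

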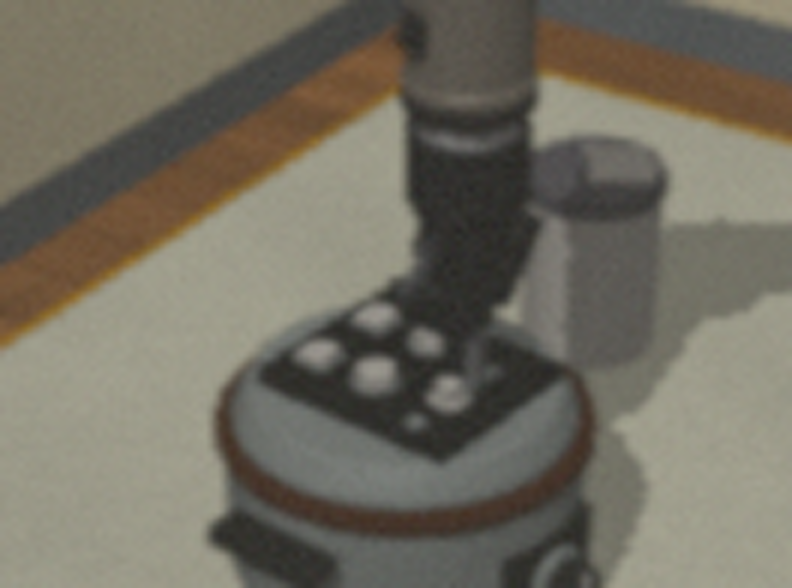

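The stop is felt: 11 N, and the fingers no longer advance. The tab is beside the bump, crop (450,393). Backing off, then lifting away to the side.

>>> carry_out(series=[[[0,0.01,0],[0,0,0],0.0],[[0,0.012,0],[0,0,0],0.0],[[-0.02,0,0],[0,0,0],0.0],[[-0.03,0,0],[0,0,0],0.0],[[-0.03,0,0],[0,0,0],0.0],[[-0.03,0.01,0],[0,0,0],0.0],[[0,0.03,0],[0,0,0],0.0],[[0,0.03,0],[0,0,0],0.0]])

```text
t: 14.9
ee_pos: [0.4627, -0.093, 0.2987]
orientation: [-2.187, 0.081, 2.18]
force: [0.1, -0.2, -0.3]
opening: 0.0
```

>>> carry_out(series=[[[0,0.03,0],[0,0,0],0.0],[[0,0.03,0],[0,0,0],0.0],[[0,0.03,0],[0,0,0],0.0],[[0,0.03,0],[0,0,0],0.0],[[0,0,0],[0,0,0],0.0],[[0,0,0],[0,0,0],0.0]])

```text
t: 15.5
ee_pos: [0.4527, -0.2126, 0.2972]
orientation: [-2.181, 0.084, 2.181]
force: [0.2, 0.5, 0.3]
opening: 0.0002
```

```bash
python3 chk.py -.05 0 0.187 h
python3 - <<'E'
from fit import *
Q=[.5185,-.0115,-.076]
for cam in('top','side'):
    im=cv2.imread(f'pics/raw_{cam}_h.png')[:,:,::-1].copy()
    for n,P in [('tab_open',solid('b',-.05,.02,.014,.012,.184,.196)),('rl',F['rl']),('rr',F['rr']),('sl',F['sl']),('sr',F['sr'])]:
        c=cent(cam,T(P,Q));print(cam,n,'pred',c,'meas',measure(im,c,(4 if cam=='top' else 3.5)))
E
```

```text
t 15.5 ee [ 0.4527 -0.2126  0.2972] op 0.0002 F [0.1705 0.4829 0.2978] M [ 0.0713 -0.0278  0.0634]
tool shift [ 0.1104 -0.2054  0.0001] turn [-0.1077 -0.0087  0.0462]
ee in panel frame mm [ -50.2973 -205.5141  117.1843]
top tab_open pred [344.0616 210.253 ] meas [343.6379 210.4996]
top rl pred [342.2116 193.7819] meas [342.1525 193.6675]
top rr pred [361.3254 195.3188] meas [361.3603 195.3162]
top sl pred [343.2853 179.0043] meas [343.2578 178.7357]
top sr pred [362.2705 180.5148] meas [362.4119 180.5056]
side tab_open pred [344.0025 187.2879] meas [344.2897 188.1182]
side rl pred [331.8857 184.8354] meas [331.9899 184.7998]
side rr pred [341.4334 178.512 ] meas [341.3564 178.5128]
side sl pred [322.4681 181.2586] meas [322.3408 181.2399]
side sr pred [332.0773 175.1215] meas [332.0081 174.9742]
```

View pics/top_h.png

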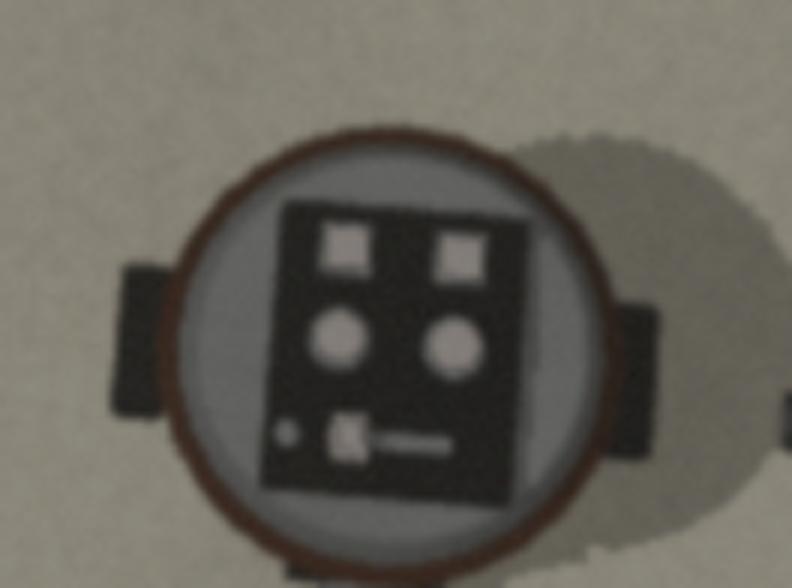

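View pics/raw_side_h.png

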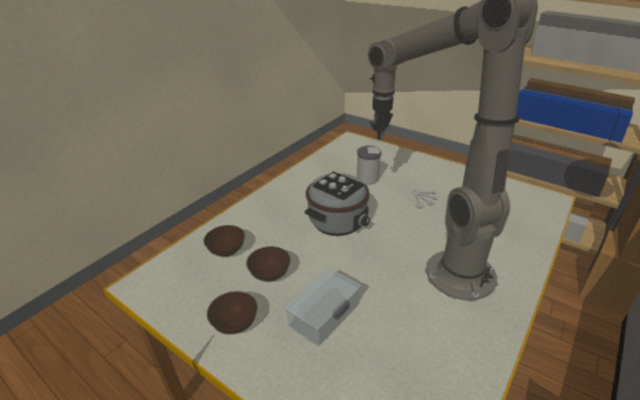

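The bolt is at its open end beside the bump (top crop (348,438)), all the buttons and keys are up, nothing else has moved, and the arm is clear. Handing in.

```bash
python3 -c "
from station import arm
print(arm.job_done())"
```

```text
the job is handed in; nothing more can be done
None
```

The job is done and handed in at about 15.6 s of the 48 s allowed.

- **Round buttons:** I pressed both to the hard stop together with the two fingertips. They were held at about 16 N, evenly shared, for just over 4 s, then let up. Pictures showed both down during the hold and both up afterwards.
- **Bolt:** I pushed it with the shut fingers along cooker +y until it stopped at about 11 N, then backed off and lifted away.
- **Last checks:** In the top picture the bolt tab sat within 0.5 px of its predicted open-end position, about 1.5 mm. The buttons and square keys were at their "up" positions. The canister, bowls, tub and spoons looked unmoved in the side picture. The force reading was near zero.
- **What disagreed:**
  - An early position reading was taken before the arm settled, so I made a 2 mm correction that I then undid before pressing.
  - The bolt stopped about 4 mm later than I had worked out from the finger thickness. The stop force and the pictures confirm it is at the end.
  - In the side picture the tab showed about 0.8 px below its prediction. I put that down to the pale foot being counted with the tab.

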